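# Seat the long gauge pin in the deep bore

### The arm

A 6-joint arm with a two-finger parallel gripper is mounted at the origin on a cart in front of the work surface, level with it; the furniture and walls round the work are solid. World frame = base frame: x ahead of the robot, y to its left, z up, the work surface at z = 0. Lengths are in mm, angles in rad, forces in N, time in s.
With the tool pointing down it reaches from about 400 to 925 mm from the base axis. Payload 12.5 kg.
Tool frame: the origin (TCP) lies midway between the tips of the shut fingers; the grasp point (between the pads) lies 19 mm behind it; z points along the fingers, y is the line along which they close (so a half turn about z gives the same grasp; the last joint's range is limited). The gripper opens to 95 mm and grips with 3 to 60 N. Pads are 20 mm wide; open, the fingers measure 119 mm over their backs; the gripper's body (75 mm by 180 mm) begins 59 mm behind the grasp point.
Start: joints at [-1.249, 0.491, 1.559, -0, 1.092, -0.106], TCP at [259.319, -568.686, 182.561] pointing down, gripper open.
Joint ranges: [-3.1, 3.1], [-0.84, 2.19], [0.05, 2.79], [-1.13, 4.28], [0.06, 2.93], [-2.69, 2.69]. Speed limits (rad/s): [2.22, 2.22, 2.79, 3.14, 3.14, 3.14].

### API

Orientations are given as [roll, pitch, yaw] about the fixed x, y, z axes, in that order (R = Rz(yaw) Ry(pitch) Rx(roll)).
In Python, from cell import state, read_camera, camera_info, env gives the robot as it stands.
- The arm moves only by the tool move_arm, never from a script. Its argument "commands" is a list of rows, each a list of 3 entries, a list of its own where there are three numbers: the shift along the world's x, y, z in cm, then the turn, a rotation vector about the world's x, y, z in degrees, then the opening, from 0 (shut) to 1 (fully open). A call has 1 to 10 rows; each row shifts and turns the commanded pose from where the row before left it; what a row does not reach is not made up. A row lasts 1/10 s, in which the tool goes at most 50 mm and 8.59 degrees, less where a joint would pass 70% of its speed; a pose out of reach is approached as far as the arm can. A call with a gripper value outside its range is refused whole. The fingers move at their own pace and stop on an object; the grip force is fixed at half the most. Time passes only in rows, so rows that do not move let the fingers close. It gives the time, the measured TCP pose, the force, the opening and the grip force at its end, in the units of the state.
- state(): the state, without advancing time (a new reading comes with each control period).
- read_camera(name): name is "scene" or "top"; returns the picture (400x640x3 uint8, blue, green, red); there is no depth.
- camera_info(name): a dict with "K" (3x3 intrinsics, pixels), "cam_to_world" (4x4, takes a point from camera to world coordinates). Camera axes: x right, y down, z forward; pixel columns grow to the right and rows downward; lengths in mm; the calibration is good to about 2 mm. A picture is of the moment at which its call begins. camera_info takes no time and is no camera call.
- env.job_done(): hands the job in; it is judged then, once.
The state is a dict: "t": time; "joints": joint angles; "qvel": joint speeds; "tau": joint torques, N m; "eef_pos": TCP position; "tcp_rot": TCP orientation; "ft_force": force on the tool from outside, world axes, zero at the start; "moment": the same for the moment, N m; "opening": opening from 0.0 (shut) to 1.0 (fully open); "grip_force": force on a finger pad.
Only numpy, scipy, OpenCV 4.12 (cv2) and the standard library are available. Lean on these libraries where they do the work, as an engineer would, in place of code of your own. Each camera call takes 0.05 s, during which the arm holds its last target. There are 200 camera calls.

### The job

Check the deep bore of the steel block with the longer of the two gauge pins: lift it out of the rack, push it nose first partway into the bore and let go of it there, then push it on from further back until it is fully home at the bottom of the bore. Let go and leave it there; leave the shorter pin lying in the rack.

Things in the scene. Friction and masses are not known exactly. Their poses are not given: they have to be found in the camera images.
- long_pin_mid (a point): Longer gauge pin: round, 16 mm thick, 170 mm long (130 mm plain steel shank, 40 mm ribbed black handle). Point on its axis, 95 mm behind the nose, 75 mm ahead of the rear end, mid-way along the 70 mm of shank bare between the rack's rests: grasp it there from above. x = along the pin to the nose; its roll is arbitrary. Starts level in a lane, nose away from the robot, axis 36 mm above the bench.
- long_pin_nose (a point): Centre of the chamfered nose end of the longer pin; x points out of the nose along the pin. The pin weighs about 0.16 kg and is nose-heavy, balancing about 62 mm behind the nose: with some 70 mm or more of it in the bore it stays there when let go, sagging 2 to 5 mm at most.
- short_pin_mid (a point): Shorter gauge pin, to be left alone: 16 mm thick, 130 mm long (90 mm shank, the same handle). Point on its axis, 55 mm behind its nose, mid-way between the rests. It lies in the other lane of the rack, parallel to the longer pin. (To the left of the robot stands a tall green tub of parts: rise before crossing over it.)
- rack: Fixed pin rack, 160 x 124 mm. Origin: middle of its underside, on the bench; x along the lanes, away from the robot. Lanes at y = +35 and -35 mm; either may hold the longer pin. On an 8 mm base plate stand two grey rests (38 mm long, 47 mm high, centred at x = +55 and -55 mm) with slots open upward where the pins lie; between them fingers have room beside the pins.
- bore_mouth (a point): Centre of the bore's mouth, 50 mm above the bench, in the front face of the fixed steel block (142 mm long, 60 wide, 78 high). x = level, along the bore into the block, roughly away from the robot; z up. Bore 21 mm wide, 5 mm chamfer at the mouth, blind, 130 mm deep. Only bare bench in front of the face. With the pin home the whole shank is inside and just the 40 mm handle stands out.
- bore_end (a point): Centre of the bottom of the bore, 130 mm behind the mouth; x as for the mouth. The pin slides in freely, with only light friction, and stops hard at the bottom.

How it is judged (in metres and radians):
On the way:
1. the long pin is partway into the bore (nose 30 to 115 mm deep), let go (x of long_pin_nose in the frame of bore_mouth between 0.03 and 0.115 m and angle between the x axis of long_pin_mid and the x axis of bore_mouth, either way round below 0.25 rad and distance between long_pin_nose and bore_end below 0.102 m and contact force between the fingers and long_pin below 0.1 N), for 0.2 s.
At the end, for the whole second after the job is handed in: The nose of the longer pin lies within 12 mm of the bottom of the bore, the pin in line with the bore, at rest and let go; the shorter pin is still in the rack, within 30 mm of where it lay (distance between long_pin_nose and bore_end below 0.012 m and angle between the x axis of long_pin_mid and the x axis of bore_mouth, either way round below 0.17 rad and linear speed of long_pin below 0.02 m/s and distance of short_pin_mid from where it was at the start of the episode below 0.03 m); the robot touches nothing.
It fails at once if the shorter pin was moved out of its place in the rack (more than 30 mm) (distance of short_pin_mid from where it was at the start of the episode above 0.03 m).
It also fails if it takes over 54 s, if anything falls off the work surface, if the arm or the gripper's body presses on something with over 40 N, if the wrist force passes 120 N, or if a joint passes its speed limit or range.

## Working session

There is one attempt and no reset: what is moved stays moved. The work goes in short steps, Python scripts to look and compute and a tool call to move; the robot and the scene stay as the last step left them, time stands still between calls to the robot, and variables do not carry over. Pictures are saved under pics/ and viewed, at most 10 in all, crops included, and the job is handed in when it is done.

Besides the shell and the picture viewer there is one more tool, called after "Emit:" as a command line: name --argument value ..., lists and objects as JSON in quotes. move_arm: Moves the arm, as the interface text tells. Its arguments: {"type":"object","properties":{"commands":{"type":"array"}},"required":["commands"]}

```bash
mkdir -p pics; cat > h.py <<'E'
import numpy as np, cv2
from cell import state, read_camera, camera_info, env
def px2w(name,u,v,z):
    c=camera_info(name);K=np.array(c["K"]);T=np.array(c["cam_to_world"])
    d=T[:3,:3]@np.linalg.solve(K,[u,v,1.]);o=T[:3,3]
    return (o+d*(z-o[2])/d[2]).round(1)
def w2px(name,p):
    c=camera_info(name);K=np.array(c["K"]);T=np.linalg.inv(np.array(c["cam_to_world"]))
    q=K@(T[:3,:3]@np.array(p,float)+T[:3,3]);return (q[:2]/q[2]).round(1)
E
python3 - <<'E'
from h import *
for n in("top","scene"):
    cv2.imwrite(f"pics/{n}0.png",read_camera(n)); print(n,np.array(camera_info(n)["cam_to_world"]).round(2).tolist(),camera_info(n)["K"])
s=state();print(s)
E
```

```text
top [[0.01, -0.99, 0.15, 471.41], [-1.0, -0.02, -0.01, -22.37], [0.02, -0.15, -0.99, 906.02], [0.0, 0.0, 0.0, 1.0]] [[445.66761746   0.         317.35242542]
 [  0.         445.66761746 193.54518129]
 [  0.           0.           1.        ]]
scene [[-0.77, -0.36, 0.53, 71.26], [-0.64, 0.41, -0.65, 605.9], [0.02, -0.84, -0.55, 631.42], [0.0, 0.0, 0.0, 1.0]] [[485.66464084   0.         309.02407303]
 [  0.         485.66464084 202.38514791]
 [  0.           0.           1.        ]]
{'t': 0.1, 'joints': array([-1.24857918e+00,  4.91506844e-01,  1.55935463e+00, -5.64122525e-06,
        1.09167122e+00, -1.05577131e-01]), 'qvel': array([ 3.27613176e-04,  6.98709060e-04, -9.52789839e-04,  2.60462037e-03,
        1.57734324e-03, -9.26768306e-05]), 'tau': array([ 3.49743183e-03, -6.13622761e+01, -2.58603913e+01,  6.93872944e-02,
        4.70191904e-02, -4.74439969e-05]), 'eef_pos': array([ 259.25270287, -568.45213541,  182.02715872]), 'tcp_rot': array([-3.14065732e+00, -9.40870168e-05,  4.27796833e-01]), 'ft_force': array([ 0.04942905, -0.22771389,  0.70137426]), 'moment': array([-0.03283538,  0.05970554, -0.00486295]), 'grip_force': 0.0, 'opening': 0.9998627282245455}
```

View pics/top0.png

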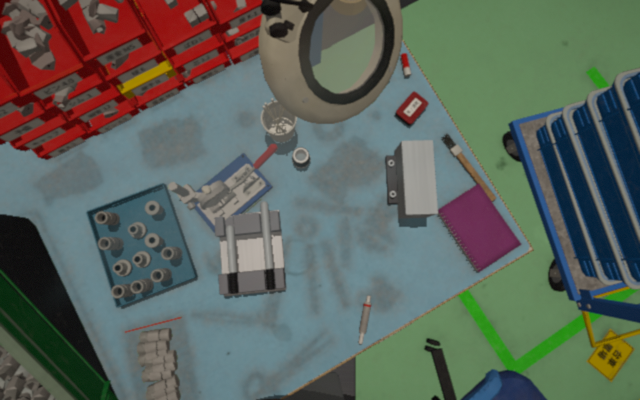

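View pics/scene0.png

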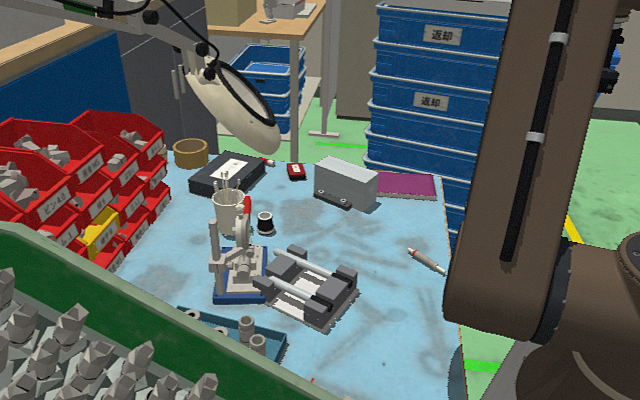

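The rack is around top px (250,253) and the block around (417,182), with the mouth face at the lower edge. I'll zoom in on both.

```bash
python3 - <<'E'
from h import *
im=cv2.imread("pics/top0.png")
a=cv2.resize(im[190:310,205:300],None,fx=4,fy=4,interpolation=3);b=cv2.resize(im[125:245,370:460],None,fx=4,fy=4,interpolation=3)
cv2.imwrite("pics/crop.png",np.hstack([a,b]));print(a.shape)
E
```

```text
(480, 380, 3)
```

View pics/crop.png

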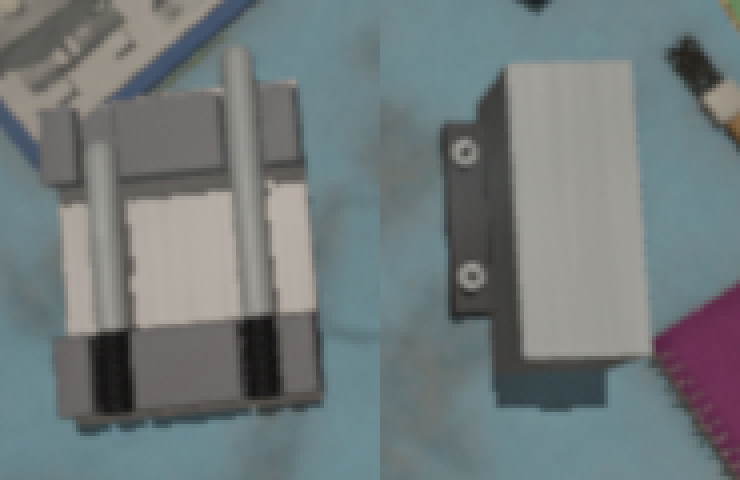

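The right-hand pin is the longer one, with its nose at about (265,202) and its rear at (270.5,289). The block's top corners are at (402,140), (433,140), (437.5,214) and (405.5,214.5).

```bash
python3 - <<'E'
from h import *
n=px2w("top",265,201.7,36);r=px2w("top",270.5,289,36);d=(n-r)[:2]
print("pin",n,r,np.hypot(*d),np.degrees(np.arctan2(d[1],d[0])))
c=[px2w("top",*p,78) for p in((401.75,140.25),(433.25,140.25),(437.5,213.75),(405.5,214.5))]
print(c);ax=(c[0]+c[1]-c[2]-c[3])[:2]/2
print("block",np.hypot(*ax),np.degrees(np.arctan2(ax[1],ax[0])),(c[2]+c[3])/2,np.hypot(*(c[2]-c[3])))
E
```

```text
pin [584.5  67.4  36. ] [416.6  51.8  36. ] 168.62315973791974 5.308251246162319
[array([ 701.9, -195.4,   78. ]), array([ 703. , -256.1,   78. ]), array([ 561.1, -260.4,   78. ]), array([ 558.8, -200.2,   78. ])]Traceback (most recent call last):
  File "<stdin>", line 6, in <module>
TypeError: return arrays must be of ArrayType
```

Emit:
move_arm --commands '[[[2.5, 4, 0], [0, 0, -2], 0.45], [[2.5, 4, 0], [0, 0, -2], 0.45], [[2.5, 4, 0], [0, 0, -2], 0.45], [[2, 4.4, 0], [0, 0, -2], 0.45], [[2, 4.4, 0], [0, 0, -2], 0.45], [[2, 4.4, 0], [0, 0, -2], 0.45], [[2, 4.4, 0], [0, 0, -2], 0.45], [[1.5, 4.6, 0], [0, 0, -2], 0.45], [[1.5, 4.6, 0], [0, 0, -2], 0.45], [[1.5, 4.6, 0], [0, 0, -1.2], 0.45]]'

```text
t: 1.1
eef_pos: [459.5, -132.7, 182.5]
tcp_rot: [-3.142, 0.0, 0.091]
ft_force: [0.9, -1.0, -0.4]
opening: 0.448
grip_force: 0.0
```

Emit:
move_arm --commands '[[[0.8, 4.7, 0], [0, 0, 0], 0.45], [[0.8, 4.7, 0], [0, 0, 0], 0.45], [[0.8, 4.7, -1], [0, 0, 0], 0.45], [[0.7, 4.6, -2], [0, 0, 0], 0.45], [[0, 0.4, -3], [0, 0, 0], 0.45], [[0, 0, -2], [0, 0, 0], 0.45], [[0, 0, 0], [0, 0, 0], 0.45], [[0, 0, 0], [0, 0, 0], 0.45]]'

```text
t: 1.9
eef_pos: [490.3, 55.6, 103.1]
tcp_rot: [3.142, 0.001, 0.093]
ft_force: [1.2, -0.6, 1.0]
opening: 0.448
grip_force: 0.0
```

```bash
python3 - <<'E'
from h import *
s=state();print(s["eef_pos"],s["tcp_rot"])
a=read_camera("scene");b=read_camera("top")
cv2.imwrite("pics/s1.png",cv2.resize(a[200:350,190:390],None,fx=4,fy=4,interpolation=3))
print(w2px("scene",s["eef_pos"]),w2px("scene",[490.5,58.7,36]))
E
```

```text
[490.30882745  55.6002482  103.06492977] [3.14156969e+00 6.09788702e-04 9.25033692e-02]
[318.9 238.8] [316.7 268.3]
```

View pics/s1.png

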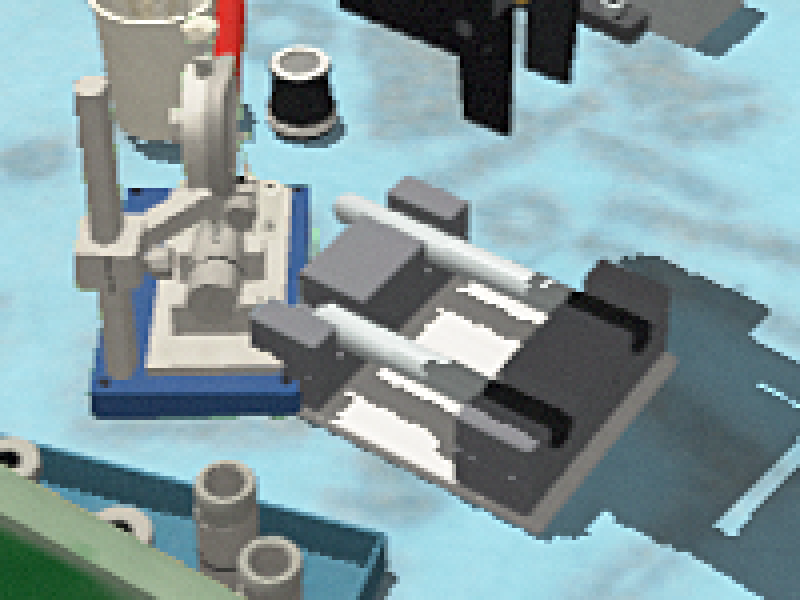

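The predicted pin point lands on the long pin in the crop, at about (507,273), so the measurement holds. I'll descend and grasp.

Emit:
move_arm --commands '[[[0, 0.3, -2], [0, 0, 0], 0.45], [[0, 0, -2.6], [0, 0, 0], 0.45], [[0, 0, -2.2], [0, 0, 0], 0.45], [[0, 0, -1.3], [0, 0, 0], 0.45], [[0, 0, -0.5], [0, 0, 0], 0.45], [[0, 0, 0], [0, 0, 0], 0], [[0, 0, 0], [0, 0, 0], 0], [[0, 0, 0], [0, 0, 0], 0], [[0, 0, 0], [0, 0, 0], 0], [[0, 0, 0], [0, 0, 0], 0]]'

```text
t: 3.0
eef_pos: [490.4, 58.7, 17.2]
tcp_rot: [3.141, -0.001, 0.093]
ft_force: [-0.6, 0.4, 0.3]
opening: 0.085
grip_force: 0.0
```

Emit:
move_arm --commands '[[[0, 0, 0], [0, 0, 0], 0], [[0, 0, 0], [0, 0, 0], 0]]'

```text
t: 3.2
eef_pos: [490.2, 58.8, 16.9]
tcp_rot: [3.142, -0.0, 0.093]
ft_force: [0.3, 0.3, 0.5]
opening: 0.004
grip_force: 0.0
```

```bash
python3 - <<'E'
from h import *
s=state();print(s["opening"],s["grip_force"],s["ft_force"],s["moment"])
a=read_camera("scene")
cv2.imwrite("pics/s2.png",cv2.resize(a[180:340,220:400],None,fx=4,fy=3.75,interpolation=3))
E
```

```text
0.004251969950348618 0.0 [0.3323358  0.29054071 0.54709778] [-0.01170222 -0.05076185 -0.03181642]
```

View pics/s2.png

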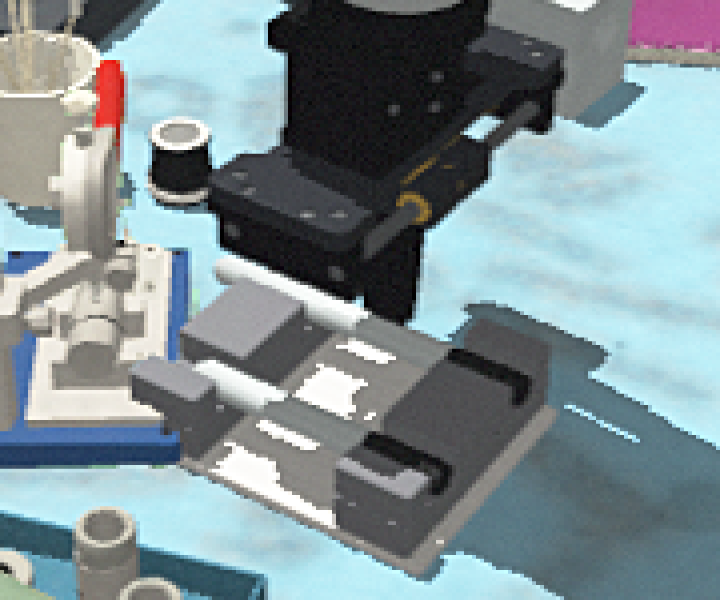

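The fingers shut on nothing, and they look offset from where the reported pose puts them. I'll check with the top view and the projections of the reported TCP.

```bash
python3 - <<'E'
from h import *
s=state();print(s["eef_pos"],s["joints"])
a=read_camera("top")
cv2.imwrite("pics/t2.png",cv2.resize(a[150:310,180:380],None,fx=4,fy=3.75,interpolation=3))
p=s["eef_pos"]
print("tcp",w2px("scene",p),w2px("top",p))
for z in(16,42,59+19+17): print(z,w2px("scene",[p[0],p[1],z]),w2px("top",[p[0],p[1],z]))
E
```

```text
[490.20142139  58.71642439  16.8243331 ] [-1.46102171e-02  5.59887802e-01  2.03282104e+00 -1.77471898e-04
  5.48940715e-01  1.46369297e+00]
tcp [316.5 276.1] [268.9 250.3]
16 [316.5 276.5] [268.9 250.3]
42 [316.9 265.9] [267.7 250. ]
95 [317.7 243.2] [265.  249.4]
```

View pics/t2.png

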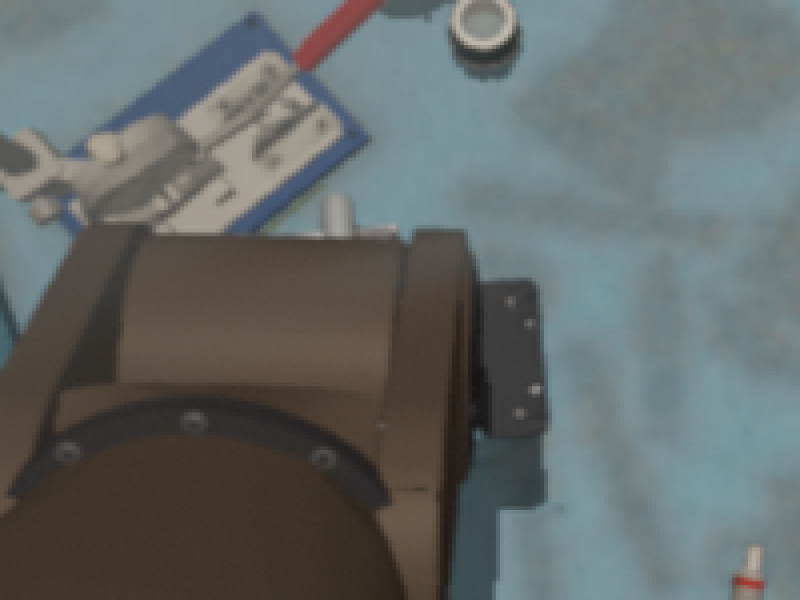

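The top view agrees with the reported x and y, but in the scene view the tips sit about 26 mm higher than reported: the shut tips are just above the pin, not round it. I'll open, then descend further and watch the force.

Emit:
move_arm --commands '[[[0, 0, 1.5], [0, 0, 0], 0.45], [[0, 0, 0.5], [0, 0, 0], 0.45], [[0, 0, 0], [0, 0, 0], 0.45], [[0, 0, 0], [0, 0, 0], 0.45], [[0, 0, 0], [0, 0, 0], 0.45], [[0, 0, 0], [0, 0, 0], 0.45], [[0, 0, 0], [0, 0, 0], 0.45], [[0, 0, -1], [0, 0, 0], 0.45], [[0, 0, -1], [0, 0, 0], 0.45], [[0, 0, -0.4], [0, 0, 0], 0.45]]'

```text
t: 4.3
eef_pos: [489.6, 58.7, 11.4]
tcp_rot: [-3.141, 0.002, 0.093]
ft_force: [-0.5, -0.6, -0.2]
opening: 0.454
grip_force: 0.0
```

Emit:
move_arm --commands '[[[0, 0, -0.5], [0, 0, 0], 0.45], [[0, 0, -0.4], [0, 0, 0], 0.45], [[0, 0, 0], [0, 0, 0], 0.45]]'

```text
t: 4.6
eef_pos: [490.0, 58.7, 3.3]
tcp_rot: [-3.142, 0.001, 0.093]
ft_force: [0.6, 0.3, 0.4]
opening: 0.454
grip_force: 0.0
```

The reported z of 3.3 is below the plate's top at 8 mm and there is no contact, so the reported z is biased low. I'll go on.

Emit:
move_arm --commands '[[[0, 0, -0.5], [0, 0, 0], 0.45], [[0, 0, -0.5], [0, 0, 0], 0.45], [[0, 0, -0.2], [0, 0, 0], 0.45], [[0, 0, 0], [0, 0, 0], 0.45]]'

```text
t: 5.0
eef_pos: [490.1, 58.7, -8.5]
tcp_rot: [3.142, 0.001, 0.093]
ft_force: [-0.3, -0.2, 0.0]
opening: 0.449
grip_force: 0.0
```

```bash
python3 - <<'E'
from h import *
s=state();print(s["eef_pos"],s["ft_force"])
a=read_camera("scene")
cv2.imwrite("pics/s3.png",cv2.resize(a[220:320,250:380],None,fx=6,fy=6,interpolation=3))
E
```

```text
[490.06229902  58.72907687  -8.5205601 ] [-0.29099142 -0.1905026   0.01746907]
```

View pics/s3.png

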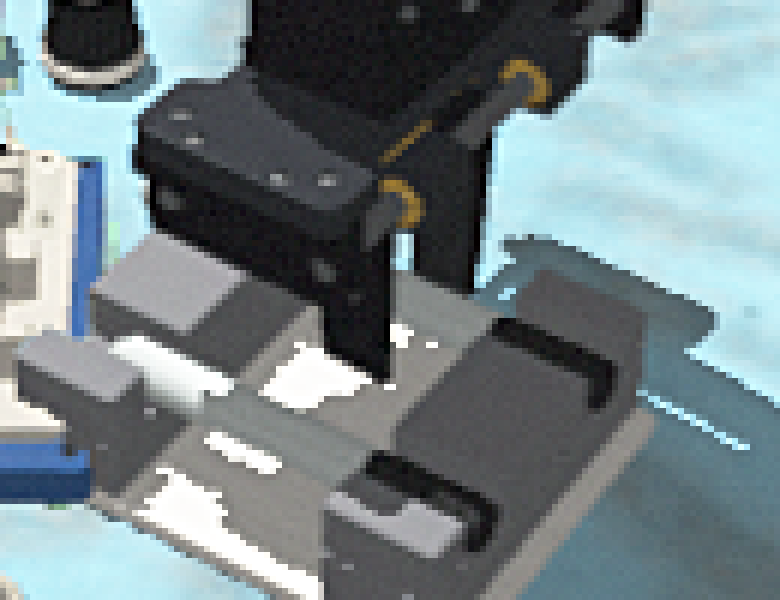

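The near finger now stands in front of the pin, so the fingers straddle it (tip at about full px (312,283)). Closing.

Emit:
move_arm --commands '[[[0, 0, 0], [0, 0, 0], 0], [[0, 0, 0], [0, 0, 0], 0], [[0, 0, 0], [0, 0, 0], 0], [[0, 0, 0], [0, 0, 0], 0], [[0, 0, 0], [0, 0, 0], 0], [[0, 0, 0], [0, 0, 0], 0]]'

```text
t: 5.65
eef_pos: [490.3, 58.8, -8.1]
tcp_rot: [3.141, -0.0, 0.093]
ft_force: [-0.3, 1.7, 1.8]
opening: 0.163
grip_force: 29.9
```

```bash
python3 - <<'E'
from h import *
for z in (10,15,20,25): print(z,w2px("scene",[488,86,z]), w2px("scene",[478,86,z]))
E
```

```text
10 [308.1 287. ] [312.3 289.4]
15 [308.2 285. ] [312.4 287.4]
20 [308.2 283. ] [312.4 285.4]
25 [308.3 280.9] [312.5 283.4]
```

Gripped: opening 15.5 mm, 30 N. The pin's axis is therefore at reported z + 44. I'll lift it and carry it to in front of the bore.

Emit:
move_arm --commands '[[[0, 0, 0.6], [0, 0, 0], 0], [[0, 0, 1.2], [0, 0, 0], 0], [[0, 0, 1.8], [0, 0, 0], 0], [[0, 0, 2], [0, 0, 0], 0], [[-0.5, -1.5, 1.4], [0, 0, -0.5], 0], [[-1, -3, 0], [0, 0, -1], 0], [[-1, -3.5, 0], [0, 0, -1], 0], [[-1, -4, 0], [0, 0, -1], 0], [[-1, -4, 0], [0, 0, 0], 0], [[-1, -4, 0], [0, 0, 0], 0]]'

```text
t: 6.65
eef_pos: [434.7, -142.8, 62.8]
tcp_rot: [3.141, -0.001, 0.032]
ft_force: [1.0, -0.5, -0.4]
opening: 0.161
grip_force: 29.9
```

Emit:
move_arm --commands '[[[-0.5, -4, 0], [0, 0, 0], 0], [[-0.5, -3, -1], [0, 0, 0], 0], [[0, -1.5, -1.6], [0, 0, 0], 0], [[0, -0.8, -1.8], [0, 0, 0], 0], [[0, 0, -1], [0, 0, 0], 0], [[0, 0, 0], [0, 0, 0], 0], [[0, 0, 0], [0, 0, 0], 0]]'

```text
t: 7.35
eef_pos: [425.3, -233.8, 8.4]
tcp_rot: [3.142, 0.0, 0.032]
ft_force: [0.3, -0.5, -0.8]
opening: 0.161
grip_force: 29.9
```

```bash
python3 - <<'E'
from h import *
s=state();print(s["eef_pos"],s["tcp_rot"],s["opening"],s["grip_force"],s["ft_force"])
a=read_camera("scene");b=read_camera("top")
cv2.imwrite("pics/st4.png",np.hstack([cv2.resize(a[150:300,290:420],(520,600),interpolation=3),cv2.resize(b[180:330,380:450],(280,600),interpolation=3)]))
p=s["eef_pos"];d=np.array([np.cos(s["tcp_rot"][2]),np.sin(s["tcp_rot"][2]),0])
n=np.array([p[0],p[1],p[2]+44])+95*d
for c in("scene","top"): print(c,"nose",w2px(c,n),"mouth",w2px(c,[560,-230,50]), "topedge", w2px(c,[560,-230,78]))
E
```

```text
[ 425.34259821 -233.78001512    8.38989397] [3.14153424e+00 3.15842270e-05 3.22072662e-02] 0.1605524170890855 29.9191153049469 [ 0.34581022 -0.45893244 -0.82732287]
scene nose [386.8 193. ] mouth [371.7 188. ] topedge [372.8 177.5]
top nose [418.9 236.1] mouth [417.8 215.6] topedge [421.3 214.1]
```

View pics/st4.png

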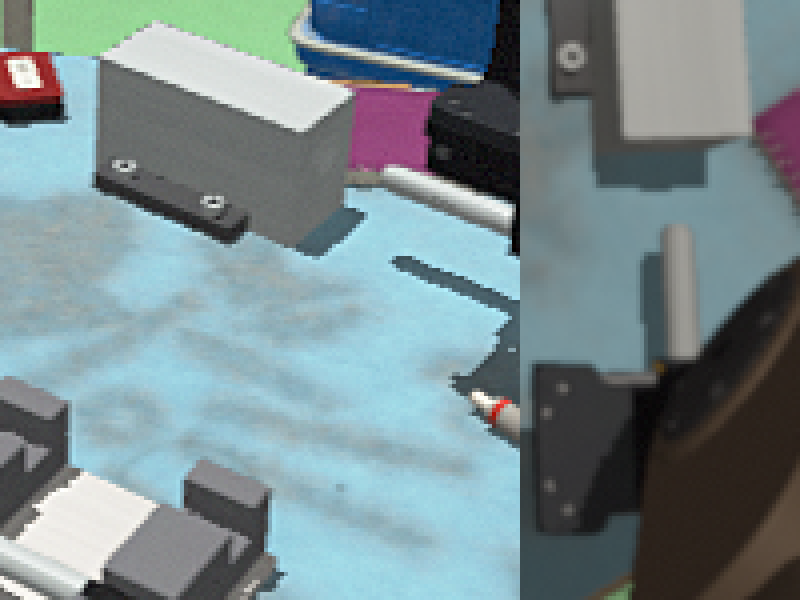

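The nose is seen at scene (387.5,193.2) and top (419.3,236.5), and both match the prediction to within about half a pixel. I'll check the gripper body's clearance over the block before pushing in.

```bash
python3 - <<'E'
from h import *
for z in(70,80,90,100,110,120): print(z,w2px("scene",[460,-143,z]),w2px("scene",[465,-323,z]))
E
```

```text
70 [390. 213.] [429.4 178.9]
80 [390.6 209. ] [430.  175.1]
90 [391.1 204.9] [430.7 171.3]
100 [391.7 200.8] [431.4 167.5]
110 [392.2 196.6] [432.1 163.6]
120 [392.8 192.4] [432.8 159.7]
```

The body's bottom is at least 110 mm high, so it clears the 78 mm block. Inserting.

Emit:
move_arm --commands '[[[0, 0, -0.2], [0, 0, 0], 0], [[1.5, 0, 0], [0, 0, 0], 0], [[1.5, 0.1, 0], [0, 0, 0], 0], [[1, 0, 0], [0, 0, 0], 0], [[0.8, 0.05, 0], [0, 0, 0], 0], [[0.8, 0.05, 0], [0, 0, 0], 0], [[0.4, 0, 0], [0, 0, 0], 0], [[0, 0, 0], [0, 0, 0], 0]]'

```text
t: 8.25
eef_pos: [485.5, -232.2, 5.8]
tcp_rot: [3.141, -0.0, 0.032]
ft_force: [0.7, -0.3, -1.0]
opening: 0.159
grip_force: 29.9
```

Nose about 20 mm in with no contact force. Carrying on to about 75 mm.

Emit:
move_arm --commands '[[[1.5, 0.05, 0], [0, 0, 0], 0], [[1.5, 0.05, 0], [0, 0, 0], 0], [[1.5, 0.05, 0], [0, 0, 0], 0], [[0.8, 0, 0], [0, 0, 0], 0], [[0.2, 0, 0], [0, 0, 0], 0], [[0, 0, 0], [0, 0, 0], 0], [[0, 0, 0], [0, 0, 0], 0]]'

```text
t: 8.95
eef_pos: [539.5, -230.7, 5.7]
tcp_rot: [-3.141, 0.001, 0.031]
ft_force: [-0.2, 0.2, -1.7]
opening: 0.159
grip_force: 29.9
```

Emit:
move_arm --commands '[[[0, 0, 0], [0, 0, 0], 0.25], [[0, 0, 0], [0, 0, 0], 0.3], [[0, 0, 0], [0, 0, 0], 0.4], [[0, 0, 0], [0, 0, 0], 0.45], [[0, 0, 0], [0, 0, 0], 0.45], [[0, 0, 0], [0, 0, 0], 0.45], [[0, 0, 0], [0, 0, 0], 0.45]]'

```text
t: 9.65
eef_pos: [540.2, -230.8, 5.8]
tcp_rot: [3.142, -0.0, 0.032]
ft_force: [0.6, 0.2, 0.7]
opening: 0.447
grip_force: 0.0
```

```bash
python3 - <<'E'
from h import *
s=state();print(s["eef_pos"],s["opening"],s["grip_force"],s["ft_force"])
a=read_camera("scene");b=read_camera("top")
cv2.imwrite("pics/st5.png",np.hstack([cv2.resize(a[130:260,320:450],(520,520),interpolation=3),cv2.resize(b[190:320,380:450],(280,520),interpolation=3)]))
for L in(0,96): print(w2px("scene",[560-L,-230-L*.03,50]),w2px("top",[560-L,-230-L*.03,50]))
E
```

```text
[ 540.24099612 -230.77135026    5.80843827] 0.4468414657402278 0.0 [0.61808089 0.16743227 0.71083737]
[371.7 188. ] [417.8 215.6]
[409.  202.4] [420.3 265.9]
```

View pics/st5.png

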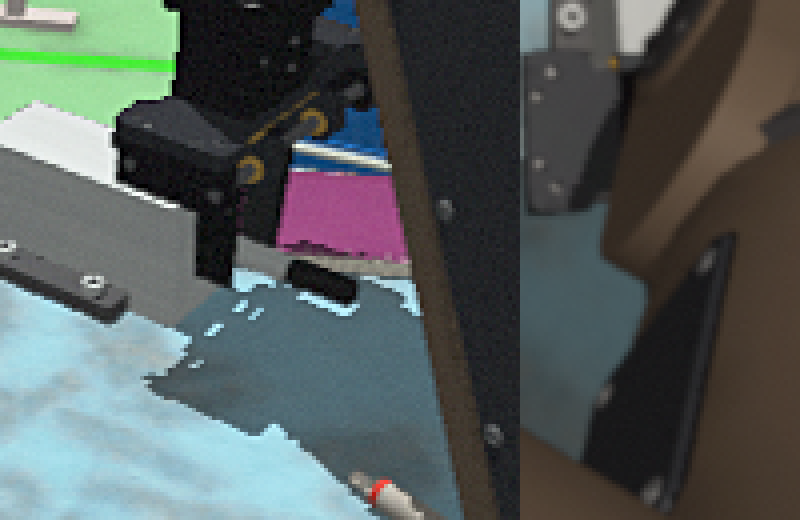

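The pin's rear is at about scene (407.5,203), as predicted, so it stays put in the bore. I'll back the open fingers up to the handle and regrip.

Emit:
move_arm --commands '[[[-1.5, -0.05, 0], [0, 0, 0], 0.45], [[-2, -0.05, 0], [0, 0, 0], 0.45], [[-1.5, -0.05, 0], [0, 0, 0], 0.45], [[-1, -0.05, 0], [0, 0, 0], 0.45], [[0, 0, 0], [0, 0, 0], 0], [[0, 0, 0], [0, 0, 0], 0], [[0, 0, 0], [0, 0, 0], 0], [[0, 0, 0], [0, 0, 0], 0], [[0, 0, 0], [0, 0, 0], 0], [[0, 0, 0], [0, 0, 0], 0]]'

```text
t: 10.75
eef_pos: [480.5, -232.7, 5.8]
tcp_rot: [3.141, -0.0, 0.032]
ft_force: [-0.1, 0.4, -0.3]
opening: 0.164
grip_force: 30.0
```

Regripped on the handle. Pushing about 50 mm, then creeping to contact.

Emit:
move_arm --commands '[[[1, 0.03, 0], [0, 0, 0], 0], [[1, 0.03, 0], [0, 0, 0], 0], [[1, 0.03, 0], [0, 0, 0], 0], [[1, 0.03, 0], [0, 0, 0], 0], [[0.7, 0.03, 0], [0, 0, 0], 0], [[0.3, 0, 0], [0, 0, 0], 0], [[0, 0, 0], [0, 0, 0], 0]]'

```text
t: 11.45
eef_pos: [530.9, -231.3, 5.8]
tcp_rot: [3.141, -0.001, 0.032]
ft_force: [1.5, 0.4, 0.1]
opening: 0.159
grip_force: 30.0
```

Emit:
move_arm --commands '[[[0.2, 0, 0], [0, 0, 0], 0], [[0.2, 0, 0], [0, 0, 0], 0], [[0, 0, 0], [0, 0, 0], 0]]'

```text
t: 11.75
eef_pos: [534.3, -231.3, 5.8]
tcp_rot: [3.141, -0.0, 0.032]
ft_force: [0.1, 0.3, -0.1]
opening: 0.16
grip_force: 30.0
```

Emit:
move_arm --commands '[[[0.15, 0, 0], [0, 0, 0], 0], [[0.15, 0, 0], [0, 0, 0], 0], [[0, 0, 0], [0, 0, 0], 0]]'

```text
t: 12.05
eef_pos: [536.5, -231.2, 5.8]
tcp_rot: [-3.141, 0.002, 0.032]
ft_force: [-5.6, -0.1, 3.8]
opening: 0.163
grip_force: 30.0
```

Emit:
move_arm --commands '[[[0.15, 0, 0], [0, 0, 0], 0], [[0.15, 0, 0], [0, 0, 0], 0], [[0, 0, 0], [0, 0, 0], 0]]'

```text
t: 12.35
eef_pos: [536.5, -230.9, 5.6]
tcp_rot: [-3.139, 0.008, 0.032]
ft_force: [-21.5, -3.1, 11.9]
opening: 0.161
grip_force: 30.0
```

Hard stop at x = 536.5 (expected about 535), so the pin is home. Releasing and rising straight up.

Emit:
move_arm --commands '[[[-0.1, 0, 0], [0, 0, 0], 0.3], [[0, 0, 0], [0, 0, 0], 0.45], [[0, 0, 0], [0, 0, 0], 0.45], [[0, 0, 0], [0, 0, 0], 0.45], [[0, 0, 0], [0, 0, 0], 0.45], [[0, 0, 2], [0, 0, 0], 0.45], [[0, 0, 3], [0, 0, 0], 0.45], [[0, 0, 4], [0, 0, 0], 0.45], [[-4, 0, 2], [0, 0, 0], 0.45], [[-4, 0, 0], [0, 0, 0], 0.45]]'

```text
t: 13.35
eef_pos: [459.7, -231.7, 118.2]
tcp_rot: [3.139, -0.004, 0.033]
ft_force: [0.2, -1.0, -1.0]
opening: 0.449
grip_force: 0.0
```

Emit:
move_arm --commands '[[[0, 4, 1], [0, 0, 0], 0.45], [[0, 4, 0], [0, 0, 0], 0.45], [[0, 0, 0], [0, 0, 0], 0.45], [[0, 0, 0], [0, 0, 0], 0.45]]'

```text
t: 13.75
eef_pos: [459.6, -150.9, 126.1]
tcp_rot: [3.141, -0.001, 0.033]
ft_force: [-0.1, 0.6, -0.3]
opening: 0.45
grip_force: 0.0
```

```bash
python3 - <<'E'
from h import *
s=state();print(s["eef_pos"],s["opening"],s["grip_force"],s["ft_force"])
a=read_camera("scene")
cv2.imwrite("pics/s6.png",cv2.resize(a[130:330,240:440],(600,600),interpolation=3))
for L in(0,40): print(w2px("scene",[560-L,-230-L*.03,50]))
E
```

```text
[ 459.58448537 -150.90964382  126.11383827] 0.45042380682076855 0.0 [-0.14674976  0.60599139 -0.34359432]
[371.7 188. ]
[386.9 193.9]
```

View pics/s6.png

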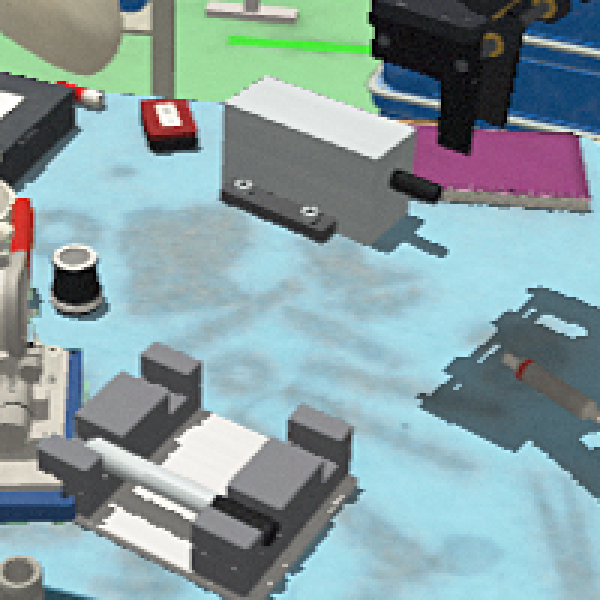

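Only the handle stands out of the bore (rear at about full px (386,193), expected (386.9,193.9)). The short pin is still in its lane and the arm is clear. Handing in.

```bash
python3 -c "
from h import *
print(env.job_done())"
```

```text
the job is handed in; nothing more can be done
None
```

The longer pin is fully home in the bore and let go, with only its handle standing out; the shorter pin is still in the rack, and the job is handed in (no verdict was shown).

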